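Check the foil stamping with the hand magnifier

TASK

Check the stamping on the cloth-bound book: draw the hand magnifier by its handle out of its desk stand and hold it over the gilt-framed panel stamped on the book's cover, lens level and centred on the panel, about 10 cm above the cover. Do not touch the book with the magnifier or shift the book, and leave the other things on the table where they are. The job finishes while the magnifier is still held there, steady in the gripper.

Things in the scene. Friction and masses are not known exactly. Their poses are not given: they have to be found in the camera images.
- mag_grip (a point): Middle of the bare part of the magnifier's wooden handle, where to grip it: a bar 20 mm wide (y), 16 mm thick (z), from 80 mm behind this point (-x) to 35 mm ahead (+x), then a 13 mm steel neck and the lens. x points from butt to lens, z square to the lens. At the start the handle slopes up at 55 degrees, lens uppermost, its last 45 mm in the sleeve; 35 mm is bare either side of this point.
- mag_lens (a point): Centre of the magnifier's lens, 90 mm from mag_grip along +x. The lens with its steel rim is a disc 90 mm across and 10 mm thick; same axes as mag_grip, so the lens is level when z is upright (either way up).
- mag_butt (a point): Centre of the butt end of the magnifier's handle, 80 mm from mag_grip along -x; same axes.
- magnifier: The whole hand magnifier, about 130 g; its origin and axes are those of mag_grip; it balances some 35 mm from there towards the lens.
- stand: Desk stand of dark steel, fixed: a foot 130 x 110 x 18 mm and an open sleeve (22 x 18 mm inside, 45 mm deep, 4 mm walls, 1 mm play round the handle) leaning 55 degrees from level towards +x, roughly away from the robot. Origin: centre of the foot's underside; z up. The handle slides out freely along (0.574, 0, 0.819) in the stand's frame.
- stand_mouth (a point): Centre of the sleeve's open mouth, 72 mm above the table; axes as stand.
- book: Loose cloth-bound book lying flat, 210 mm (x) x 150 mm (y) x 28 mm thick, about 550 g, the only one with a stamped panel. Origin: centre of its underside; z up; spine at +y.
- book_panel (a point): Centre of the stamped panel on the upper face of the book's cover (28 mm above the table): a gilt frame 50 mm (x) x 80 mm (y) with three small diamonds; axes as book.
- notebook: Bystander: a small plain book lying flat, 120 x 85 x 18 mm; origin at the centre of its underside.
- jar: Bystander: closed jar, 68 mm across, 85 mm high; origin at the centre of its underside.
- weight: Bystander: round steel book weight with a knob, 72 mm across, 85 mm high; origin at the centre of its underside.
- folder: Bystander: flat bone folder lying on the table, about 141 x 22 x 6 mm, along its x; origin 65 mm from its square end, at the underside.
There are look-alikes about, which are no part of the job. There is more than one size of the magnifier; the job needs the middle-sized.

How it is judged:
By the outcome, as a careful person would: the job done as asked, in the order asked, and still so for the second after the job is handed in, while the arm keeps its last pose, push and grip.
It also fails if it takes over 35 s, if anything falls off the work surface, if the arm or the gripper's body presses on something with over 40 N, if the wrist force passes 120 N, or if a joint passes its speed limit or range.

ROBOT

A 6-joint arm with a two-finger parallel gripper is mounted at the origin on the work surface. World frame = base frame: x ahead of the robot, y to its left, z up, the work surface at z = 0. Lengths are in m, angles in rad, forces in N, time in s.
With the tool pointing down it reaches from about 0.275 to 0.975 m from the base axis. Payload 8.4 kg.
Tool frame: the origin (TCP) lies on the centre line of the jaws, within the pads' length; the fingertips stand 25 mm ahead of it and the grasp point (between the pads) lies 6 mm ahead of it; z points along the fingers, y is the direction in which the jaws open and shut (so a half turn about z gives the same grasp; the last joint's range is limited). The gripper opens to 92 mm and grips with 3 to 60 N. Pads are 20 mm wide; open, the fingers measure 128 mm over their backs; the gripper's body (75 mm by 189 mm) begins 69 mm behind the grasp point.
Start: joints at [-1.3, 0.353, 1.633, -0, 1.155, -0.002], TCP at [0.168, -0.602, 0.24] pointing down, gripper open.
Joint ranges: [-2.63, 2.63], [-0.92, 2.1], [0.06, 2.66], [-1.3, 4.44], [0, 2.69], [-3.02, 3.02]. Speed limits (rad/s): [2.22, 2.22, 2.79, 3.14, 3.14, 3.14].

INTERFACE

Orientations are given as a unit quaternion [x, y, z, w].
In Python, from bench import robot gives the robot as it stands.
- The arm moves only by the tool play_rows, never from a script. Its argument "plan" is a list that holds one entry, the list of rows, each a list of 5 numbers: the closure, from -1 (fully open) to 1 (shut), then the shift along the tool's x, y, z in mm, then the turn about the tool's z in rad. A call has 1 to 8 rows; each row shifts and turns the pose as measured when the row begins, along the tool's axes as they then stand; what a row does not reach is not made up. A row lasts 1/10 s, in which the tool goes at most 50 mm and 8.59 degrees, less where a joint would pass 70% of its speed; a pose out of reach is approached as far as the arm can. A call with a gripper value outside its range is refused whole. The fingers move at their own pace and stop on an object; "squeeze" is the grip in N (left out, the last holds). Time passes only in rows, so rows that do not move let the fingers close. It gives the time, the measured TCP pose, the force and the opening at its end, in the units of the state.
- robot.observe(): the state, without advancing time (a new reading comes with each control period).
- robot.snapshot(name): name is "scene" or "top" or "wrist"; returns (picture, depth): 384x512x3 uint8, red, green, blue; 384x512 float32, m along the optical axis (not along the pixel's ray), 0 where there is no reading.
- robot.camera_info(name): a dict with "fx", "fy", "cx", "cy" (pixels), "dist" ([k1, k2, p1, p2, k3] as OpenCV has them; the pictures are not rectified), "R" (3x3) and "t" (3): a world point X has camera coordinates R X + t; the wrist camera has in their place "mount" (4x4, takes a point from camera to tool coordinates, whose origin is the TCP and whose axes are the flange's). Camera axes: x right, y down, z forward; pixel columns grow to the right and rows downward; lengths in m; the calibration is good to about 2 mm. A picture is of the moment at which its call begins: read the wrist's pose just before it. camera_info takes no time and is no camera call.
- robot.finish_job(): hands the job in, once; it reports no verdict.
The state is a dict: "t": time; "qpos": joint angles; "qd": joint speeds; "joint_efforts": joint torques, N m; "position": TCP position; "tool_rot": TCP orientation; "contact_force": force on the tool from outside, world axes, zero at the start; "wrist_torque": the same for the moment, N m; "gripper_width": finger opening in m.
Only numpy, scipy, OpenCV 4.12 (cv2) and the standard library are available. Lean on these libraries where they do the work, as an engineer would, in place of code of your own. Each camera call takes 0.05 s, during which the arm holds its last target. There are 200 camera calls.

## Working session

There is one attempt and no reset: what is moved stays moved. The work goes in short steps, Python scripts to look and compute and a tool call to move; the robot and the scene stay as the last step left them, time stands still between calls to the robot, and variables do not carry over. Pictures are saved under pics/ and viewed, about 8 in all and at most 12, crops included, and the job is handed in when it is done.

Besides the shell and the picture viewer there is one more tool, called after "Emit:" as a command line: name --argument value ..., lists and objects as JSON in quotes. play_rows: Moves the arm, as the interface text tells. Its arguments: {"type":"object","properties":{"plan":{"type":"array","items":{"type":"array","items":{"type":"array","items":{"type":"number"}}}},"squeeze":{"type":"number"}},"required":["plan"]}

```bash
ls; mkdir -p pics
cat > h.py <<'E'
import numpy as np, cv2
from bench import robot
from scipy.spatial.transform import Rotation as Ro
def snap(n):
    o=robot.observe(); p,d=robot.snapshot(n); c=robot.camera_info(n)
    K=np.array([[c['fx'],0,c['cx']],[0,c['fy'],c['cy']],[0,0,1]]); D=np.array(c['dist'],float)
    if 'mount' in c:
        T=np.eye(4);T[:3,:3]=Ro.from_quat(o['tool_rot']).as_matrix();T[:3,3]=o['position'];T=T@np.array(c['mount']);R=T[:3,:3].T;t=-R@T[:3,3]
    else: R=np.array(c['R']);t=np.array(c['t'])
    np.savez(f'{n}.npz',p=p,d=d,K=K,D=D,R=R,t=t); return p,d,K,D,R,t
def load(n):
    z=np.load(f'{n}.npz'); return [z[k] for k in ('p','d','K','D','R','t')]
def rays(uv,v):
    q=cv2.undistortPoints(np.array(uv,float).reshape(-1,1,2),v[2],v[3])[:,0]
    return np.c_[q,np.ones(len(q))]
def onplane(uv,v,z):
    r=rays(uv,v)@v[4]; o=-v[4].T@v[5]; return o+r*((z-o[2])/r[:,2])[:,None]
def bydepth(uv,v):
    r=rays(uv,v); d=np.array([v[1][int(b),int(a)] for a,b in np.array(uv)]); return (r*d[:,None]-v[5])@v[4]
def proj(X,v): return cv2.projectPoints(np.array(X,float).reshape(-1,1,3),cv2.Rodrigues(v[4])[0],v[5],v[2],v[3])[0][:,0]
def cloud(v):
    h,w=v[1].shape; u,y=np.meshgrid(np.arange(w),np.arange(h)); uv=np.c_[u.ravel(),y.ravel()]
    return bydepth(uv,v).reshape(h,w,3)
def save(n,p,s=1): cv2.imwrite('pics/'+n,cv2.resize(p[...,::-1],None,fx=s,fy=s,interpolation=cv2.INTER_CUBIC))
E
python3 - <<'E'
from h import *
for n in('scene','top'):
    v=snap(n); save(n+'1.png',v[0],1.5); print(n,v[2].diagonal(),-v[4].T@v[5],v[4][2])
o=robot.observe(); print(o)
print(robot.camera_info('wrist'))
E
```

```text
pics
scene [483.62717799 483.62717799   1.        ] [ 1.19754256 -0.83849634  1.13429164] [-0.45277815  0.57443339 -0.68192245]
top [354.35935001 354.35935001   1.        ] [ 0.35704012 -0.02261874  1.21084668] [ 0.17932417 -0.00996648 -0.98373955]
{'t': 0.1, 'qpos': array([-1.30039439e+00,  3.53572860e-01,  1.63405965e+00, -6.84728669e-05,
        1.15519266e+00, -2.38920859e-03]), 'qd': array([ 0.00036915, -0.00112979,  0.00043682, -0.00098973, -0.00100271,
       -0.00023636]), 'joint_efforts': array([-2.86062677e-04, -5.94907308e+01, -3.34930229e+01,  6.98183896e-02,
        1.82901736e-02, -3.26882321e-05]), 'position': array([ 0.16826342, -0.60149374,  0.23894256]), 'tool_rot': array([ 9.90710465e-01,  1.35986742e-01, -1.13368703e-04, -6.06552557e-04]), 'contact_force': array([0.09062767, 0.55797243, 0.08609651]), 'wrist_torque': array([ 0.02454896, -0.0142505 , -0.01352653]), 'gripper_width': 0.09194182176337175}
{'fx': 330.97648483323553, 'fy': 330.97648483323553, 'cx': 250.5183840401697, 'cy': 191.10494247285968, 'dist': array([-0.06947424,  0.        ,  0.        ,  0.        ,  0.        ]), 'mount': array([[-7.80314119e-04, -9.61250564e-01, -2.75675070e-01,
         7.69545647e-02],
       [ 9.99999358e-01, -5.23563746e-04, -1.00494278e-03,
        -1.81680016e-04],
       [ 8.21668345e-04, -2.75675677e-01,  9.61250355e-01,
        -1.45592893e-01],
       [ 0.00000000e+00,  0.00000000e+00,  0.00000000e+00,
         1.00000000e+00]])}
```

View pics/scene1.png

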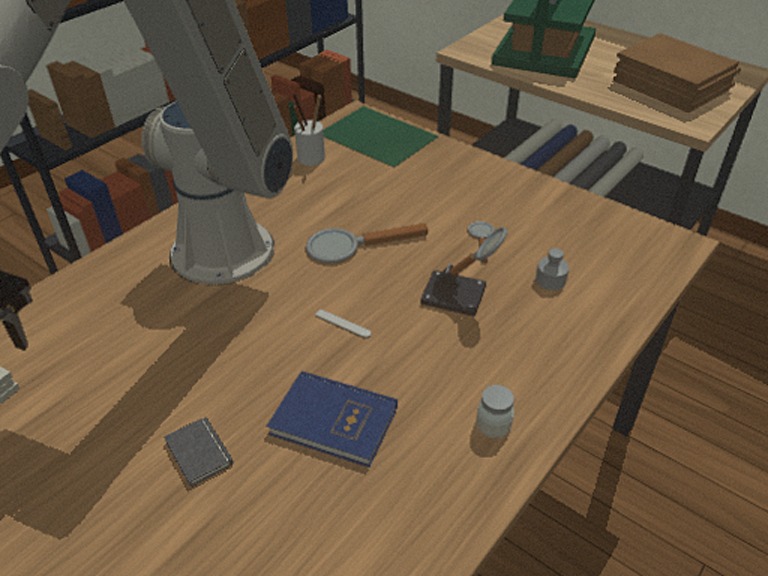

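View pics/top1.png

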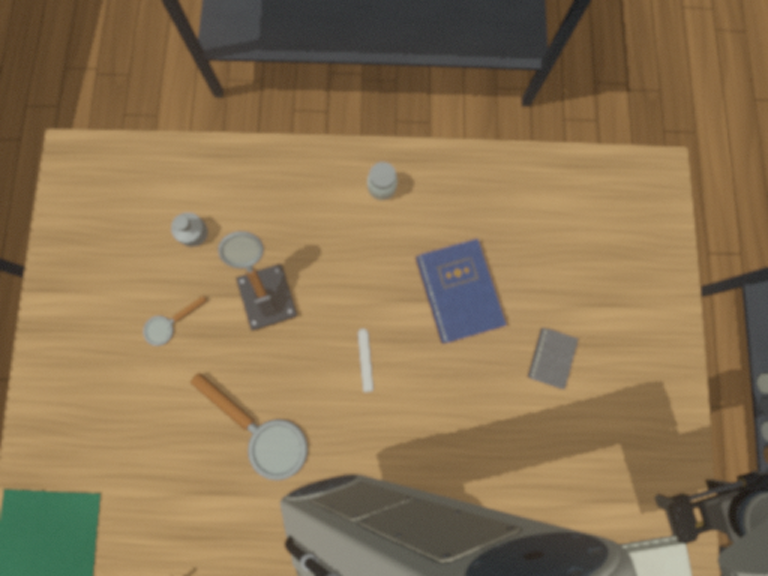

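Candidates for the magnifier, in displayed top-view pixels: the one in the stand with its lens at (241,250), a small one lying at (160,330), and a big one lying at (278,448). The middle-sized one is in the stand. For the book, the blue one at (462,290) has the gilt panel at (458,272). The grey notebook at (553,357) is plain.

Run:
```python
from h import *
T=load('top');S=load('scene')
# crop check
a=cv2.resize(T[0][145:230,90:220],None,fx=4,fy=4); b=cv2.resize(S[0][140:225,260:390],None,fx=4,fy=4)
save('crop1.png',np.vstack([a,b])[:,:],0.85)
# gilt panel
for n,v in(('top',T),('scene',S)):
    hsv=cv2.cvtColor(v[0],cv2.COLOR_RGB2HSV); m=cv2.inRange(hsv,(105,90,30),(130,255,255))
    k,l,st,c=cv2.connectedComponentsWithStats(m); i=1+np.argmax(st[1:,4]); 
    cn=cv2.findContours((l==i).astype(np.uint8),0,2)[0][0]; hull=cv2.convexHull(cn)
    full=cv2.fillConvexPoly(np.zeros(m.shape,np.uint8),hull,1)
    g=cv2.inRange(hsv,(8,60,50),(35,255,255))*cv2.erode(full,np.ones((7,7)))
    ys,xs=np.nonzero(g); X=onplane(np.c_[xs,ys],v,.028)[:,:2]; r=cv2.minAreaRect(X.astype(np.float32)*1000); print(n,st[i],'panel',r,X.mean(0),len(X))
    print(' book', cv2.minAreaRect(onplane(hull[:,0],v,.028 )[:,:2].astype(np.float32)*1000))
    C=cloud(v); M=cv2.inRange(hsv,(3,110,40),(16,255,255))
    box=(slice(165,210),slice(150,190)) if n=='top' else (slice(160,195),slice(285,335))
    P=C[box][(M[box]>0)]; P=P[P[:,2]>.05]; 
    mu=np.median(P,0); 
    if len(P)>5: print(' handle',len(P),mu,np.linalg.svd(P-P.mean(0))[2][0],P.min(0),P.max(0))
    z=C[box][...,2]; 
# top foot: depth z between .01 and .026
C=cloud(T); sub=C[165:225,150:205]; m=((sub[...,2]>.010)&(sub[...,2]<.028)).astype(np.uint8)
dark=(T[0][165:225,150:205].max(2)<75).astype(np.uint8)
for q in(m,dark):
    q=cv2.morphologyEx(q,cv2.MORPH_OPEN,np.ones((3,3)));cn=max(cv2.findContours(q,0,2)[0],key=cv2.contourArea)[:,0]+[150,165]
    print('foot',cv2.minAreaRect(onplane(cn,T,.018)[:,:2].astype(np.float32)*1000))
```

```text
Traceback (most recent call last):
  File "h.py", line 17, in onplane
    r=rays(uv,v)@v[4]; o=-v[4].T@v[5]; return o+r*((z-o[2])/r[:,2])[:,None]
      ~~~~^^^^^^
  File "h.py", line 14, in rays
    q=cv2.undistortPoints(np.array(uv,float).reshape(-1,1,2),v[2],v[3])[:,0]
      ~~~~~~~~~~~~~~~~~~~^^^^^^^^^^^^^^^^^^^^^^^^^^^^^^^^^^^^^^^^^^^^^^
cv2.error: OpenCV(4.12.0) /io/opencv/modules/calib3d/src/undistort.dispatch.cpp:347: error: (-215:Assertion failed) CV_IS_MAT(_src) && CV_IS_MAT(_dst) && (_src->rows == 1 || _src->cols == 1) && (_dst->rows == 1 || _dst->cols == 1) && _src->cols + _src->rows - 1 == _dst->rows + _dst->cols - 1 && (CV_MAT_TYPE(_src->type) == CV_32FC2 || CV_MAT_TYPE(_src->type) == CV_64FC2) && (CV_MAT_TYPE(_dst->type) == CV_32FC2 || CV_MAT_TYPE(_dst->type) == CV_64FC2) in function 'cvUndistortPointsInternal'
```

View pics/crop1.png

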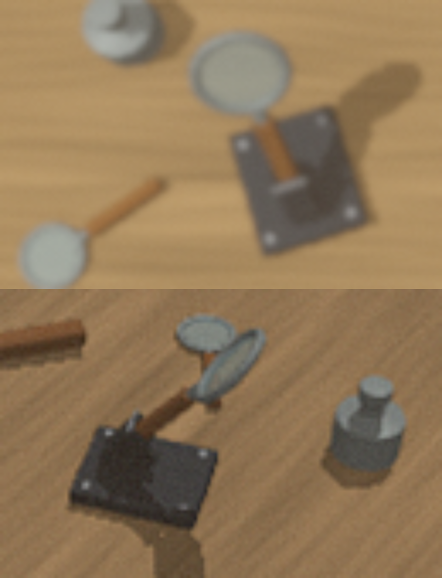

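The crop shows the stand magnifier: lens (240,72), handle (278,150), and sleeve (288,185) on the dark foot, with the small look-alike separate at (55,255). I'll fix the colour masks next.

```bash
cat > m.py <<'E'
from h import *
T=load('top');S=load('scene')
B={'top':(slice(150,240),slice(270,345)),'scene':(slice(240,315),slice(170,272))}
for n,v in(('top',T),('scene',S)):
    s=B[n];off=[s[1].start,s[0].start]; p=v[0][s].astype(int)
    m=((p[...,2]>p[...,0]+15)).astype(np.uint8)
    k,l,st,c=cv2.connectedComponentsWithStats(m); i=1+np.argmax(st[1:,4])
    hull=cv2.convexHull(np.argwhere(l==i)[:,::-1].astype(np.int32))
    full=cv2.erode(cv2.fillConvexPoly(np.zeros(m.shape,np.uint8),hull,1),np.ones((7,7)))
    g=(p[...,0]>p[...,2]-5)&(full>0)
    ys,xs=np.nonzero(g); print(n,len(xs),'bluepx',st[i])
    X=onplane(np.c_[xs,ys]+off,v,.028)[:,:2]; print(' panel',cv2.minAreaRect(X.astype(np.float32)*1000),X.mean(0))
    print(' book', cv2.minAreaRect(onplane(hull[:,0]+off,v,.028)[:,:2].astype(np.float32)*1000))
    C=cloud(v); hsv=cv2.cvtColor(v[0],cv2.COLOR_RGB2HSV); M=cv2.inRange(hsv,(3,110,40),(15,255,255))
    box=(slice(165,210),slice(150,190)) if n=='top' else (slice(160,195),slice(285,335))
    P=C[box][(M[box]>0)]; P=P[(P[:,2]>.05)&(P[:,2]<.2)]
    if len(P)>5: print(' handle',len(P),P.mean(0),np.linalg.svd(P-P.mean(0))[2][0],P.min(0),P.max(0))
    box=(slice(145,185),slice(135,185)) if n=='top' else (slice(145,180),slice(310,345))
    P=C[box].reshape(-1,3); P=P[(P[:,2]>.13)&(P[:,2]<.25)]
    if len(P)>5: print(' lens',len(P),P.mean(0),P.min(0),P.max(0),'normal',np.linalg.svd(P-P.mean(0))[2][2])
C=cloud(T); sub=C[165:225,150:205]; m=((sub[...,2]>.010)&(sub[...,2]<.028)).astype(np.uint8)
dark=(T[0][165:225,150:205].max(2)<85).astype(np.uint8)
for q in(m,dark):
    q=cv2.morphologyEx(q,cv2.MORPH_OPEN,np.ones((3,3)));cn=max(cv2.findContours(q,0,2)[0],key=cv2.contourArea)[:,0]+[150,165]
    print('foot',cv2.minAreaRect(onplane(cn,T,.018)[:,:2].astype(np.float32)*1000))
E
python3 m.py
```

```text
top 88 bluepx [   9   11   58   66 2225]
 panel ((606.727783203125, -213.1268310546875), (50.24937057495117, 77.18644714355469), 20.060606002807617) [ 0.60741778 -0.21210472]
 book ((566.78857421875, -221.2967529296875), (203.46031188964844, 145.48731994628906), 17.584226608276367)
 handle 101 [0.55573377 0.22341439 0.10255763] [-0.57145464 -0.19135365 -0.79801214] [0.53321746 0.21070112 0.0728792 ] [0.58056823 0.2368162  0.13224015]
 lens 566 [0.61039253 0.2442023  0.17331236] [0.57141265 0.20353112 0.13037193] [0.63968552 0.28484458 0.20882705] normal [-0.75474837 -0.27566574  0.59528421]
scene 184 bluepx [   8    8   87   58 2495]
 panel ((605.3527221679688, -215.52291870117188), (53.446659088134766, 84.80609893798828), 17.75946617126465) [ 0.60645666 -0.21803145]
 book ((569.9200439453125, -224.44300842285156), (212.66217041015625, 147.52639770507812), 17.478248596191406)
 handle 93 [0.55861092 0.21734024 0.09950424] [-0.60271146 -0.18751272 -0.77561452] [0.52777319 0.20579698 0.07040495] [0.58576376 0.23316144 0.12818372]
 lens 239 [0.61211208 0.23741619 0.17139888] [0.57653351 0.19790913 0.13168726] [0.64336697 0.2808856  0.20631242] normal [ 0.72957232  0.27060194 -0.62809141]
foot ((543.6983032226562, 218.67991638183594), (130.68246459960938, 107.35899353027344), 19.560152053833008)
foot ((536.1755981445312, 193.59249877929688), (44.21849060058594, 82.07301330566406), 64.33843231201172)
```

```bash
cat > pl.py <<'E'
from h import *
import sys
def yaw(R): return np.arctan2(R[1,0],R[0,0])
def plan(tgt,yt,c=-1,step=46,turn=.145,n=8,turndir=0):
    o=robot.observe(); R=Ro.from_quat(o['tool_rot']).as_matrix(); p=np.array(o['position'])
    print('t',round(o['t'],2),'pos',p.round(4),'yaw',np.degrees(yaw(R)).round(2),'tilt',np.degrees(np.arccos(-R[2,2])).round(2),'w',round(o['gripper_width'],4),'F',o['contact_force'].round(1),'q',o['qpos'].round(2))
    d=(np.array(tgt)-p)*1000; dy=(np.radians(yt)-yaw(R)+np.pi)%(2*np.pi)-np.pi
    if turndir>0 and dy<-.3: dy+=2*np.pi
    N=max(1,int(np.ceil(max(np.linalg.norm(d)/step,abs(dy)/turn)))); print('rows needed',N)
    rows=[]
    for i in range(min(n,N)):
        s=R.T@(d/N); rows.append([c,*[round(float(x),1) for x in s],round(-dy/N,3)]); R=R@Ro.from_rotvec([0,0,-dy/N]).as_matrix()
    print(rows)
if __name__=='__main__':
    a=eval(sys.argv[1]); plan(*a[0],**(a[1] if len(a)>1 else {}))
E
python3 pl.py '[((.559,.221,.33),199),dict(turndir=1)]'
```

```text
t 0.1 pos [ 0.1683 -0.6015  0.2389] yaw 15.63 tilt 0.07 w 0.0919 F [0.1 0.6 0.1] q [-1.3   0.35  1.63 -0.    1.16 -0.  ]
rows needed 23
[[-1, 26.0, -29.9, -3.9, np.float64(-0.139)], [-1, 29.9, -26.0, -3.9, np.float64(-0.139)], [-1, 33.2, -21.6, -3.9, np.float64(-0.139)], [-1, 35.9, -16.8, -3.9, np.float64(-0.139)], [-1, 37.8, -11.6, -3.9, np.float64(-0.139)], [-1, 39.1, -6.3, -3.9, np.float64(-0.139)], [-1, 39.6, -0.8, -3.9, np.float64(-0.139)], [-1, 39.3, 4.7, -3.9, np.float64(-0.139)]]
```

Emit:
play_rows --plan '[[[-1,26,-30,-4,-0.139],[-1,30,-26,-4,-0.139],[-1,33,-22,-4,-0.139],[-1,36,-17,-4,-0.139],[-1,38,-12,-4,-0.139],[-1,39,-6,-4,-0.139],[-1,40,-1,-4,-0.139],[-1,39,5,-4,-0.139]]]'

```text
t: 0.9
position: [0.3008, -0.3046, 0.2686]
tool_rot: [0.758, 0.652, 0.001, -0.003]
contact_force: [0.3, -0.8, -0.3]
gripper_width: 0.092
```

```bash
python3 pl.py '[((.559,.221,.33),199),dict(turndir=1)]'
```

```text
t 0.9 pos [ 0.3008 -0.3046  0.2686] yaw 81.35 tilt 0.32 w 0.092 F [ 0.3 -0.8 -0.3] q [-0.8   0.01  1.99  0.    1.15 -0.65]
rows needed 15
[[-1, 37.2, 11.7, -4.0, np.float64(-0.137)], [-1, 35.3, 16.7, -4.0, np.float64(-0.137)], [-1, 32.7, 21.4, -4.0, np.float64(-0.137)], [-1, 29.5, 25.6, -4.0, np.float64(-0.137)], [-1, 25.7, 29.4, -4.0, np.float64(-0.137)], [-1, 21.4, 32.6, -4.0, np.float64(-0.137)], [-1, 16.8, 35.3, -4.0, np.float64(-0.137)], [-1, 11.8, 37.2, -4.0, np.float64(-0.137)]]
```

Emit:
play_rows --plan '[[[-1,37,12,-4,-0.137],[-1,35,17,-4,-0.137],[-1,33,21,-4,-0.137],[-1,30,26,-4,-0.137],[-1,26,29,-4,-0.137],[-1,21,33,-4,-0.137],[-1,17,35,-4,-0.137],[-1,12,37,-4,-0.137]]]'

```text
t: 1.7
position: [0.434, -0.0081, 0.3027]
tool_rot: [0.286, 0.958, 0.002, -0.002]
contact_force: [0.5, -0.6, 0.5]
gripper_width: 0.0918
```

```bash
python3 pl.py '[((.559,.221,.33),199),dict(turndir=1)]'
```

```text
t 1.7 pos [ 0.434  -0.0081  0.3027] yaw 146.79 tilt 0.3 w 0.0918 F [ 0.5 -0.6  0.5] q [-0.03 -0.02  1.94  0.    1.22 -1.02]
rows needed 7
[[-1, 3.0, 37.2, -3.8, np.float64(-0.13)], [-1, -1.8, 37.3, -3.8, np.float64(-0.13)], [-1, -6.7, 36.7, -3.8, np.float64(-0.13)], [-1, -11.4, 35.5, -3.8, np.float64(-0.13)], [-1, -15.9, 33.7, -3.8, np.float64(-0.13)], [-1, -20.1, 31.4, -3.8, np.float64(-0.13)], [-1, -24.0, 28.5, -3.8, np.float64(-0.13)]]
```

Emit:
play_rows --plan '[[[-1,3,37,-4,-0.13],[-1,-2,37,-4,-0.13],[-1,-7,37,-4,-0.13],[-1,-11,36,-4,-0.13],[-1,-16,34,-4,-0.13],[-1,-20,31,-4,-0.13],[-1,-24,28,-4,-0.13],[-1,-7,7,0,-0.03]]]'

```text
t: 2.5
position: [0.5618, 0.2464, 0.3305]
tool_rot: [-0.203, 0.979, 0.002, -0.002]
contact_force: [0.1, -0.4, 0.4]
gripper_width: 0.092
```

Emit:
play_rows --plan '[[[-1,0,0,0,0],[-1,0,0,0,0]]]'

```text
t: 2.7
position: [0.5611, 0.2466, 0.3291]
tool_rot: [-0.202, 0.979, 0.002, -0.003]
contact_force: [-0.1, 0.2, -0.8]
gripper_width: 0.0918
```

```bash
python3 pl.py '[((.559,.221,.33),199)]'
python3 - <<'E'
from h import *
v=snap('wrist'); save('w1.png',v[0],1.5)
C=cloud(v); hsv=cv2.cvtColor(v[0],cv2.COLOR_RGB2HSV); M=cv2.inRange(hsv,(3,110,40),(15,255,255))>0
m=M&(C[...,2]>.068)&(C[...,2]<.14)&(np.hypot(C[...,0]-.56,C[...,1]-.22)<.06)
P=C[m]; print('handle',len(P),P.mean(0),np.linalg.svd(P-P.mean(0))[2][0])
for lo in np.arange(.07,.14,.01):
    Q=P[(P[:,2]>lo)&(P[:,2]<lo+.01)]
    if len(Q): print(lo.round(2),len(Q),Q.mean(0).round(4),Q[:,:2].min(0).round(4),Q[:,:2].max(0).round(4))
L=C[(C[...,2]>.135)&(C[...,2]<.225)&(np.hypot(C[...,0]-.61,C[...,1]-.24)<.08)&(v[1]>0)]
c=L.mean(0); print('lens',len(L),c,L.min(0),L.max(0),np.linalg.svd(L-c)[2][2])
T=load('top');S=load('scene')
E
```

```text
t 2.7 pos [0.5611 0.2466 0.3291] yaw -156.64 tilt 0.41 w 0.0918 F [-0.1  0.2 -0.8] q [ 0.41  0.27  1.55  0.01  1.33 -1.57]
rows needed 1
[[-1, 12.1, -22.7, -1.0, np.float64(0.076)]]
handle 882 [0.55385685 0.22549863 0.10558511] [0.59182292 0.21030793 0.77814922]
0.07 77 [0.5326 0.2186 0.0767] [0.5271 0.2087] [0.5394 0.2305]
0.08 136 [0.5387 0.2196 0.085 ] [0.5324 0.2106] [0.5482 0.2307]
0.09 132 [0.5458 0.223  0.0953] [0.5399 0.2136] [0.5548 0.2344]
0.1 140 [0.5531 0.225  0.105 ] [0.5466 0.2156] [0.5628 0.2359]
0.11 157 [0.5604 0.2278 0.1151] [0.5538 0.2184] [0.5705 0.2393]
0.12 211 [0.5696 0.231  0.1256] [0.5607 0.2211] [0.5847 0.2433]
0.13 29 [0.5721 0.2331 0.1307] [0.5685 0.2244] [0.5772 0.2395]
lens 5808 [0.60990517 0.24508706 0.1749504 ] [0.57554728 0.20179952 0.13503936] [0.64031746 0.28830118 0.20875701] [ 0.74904524  0.26514163 -0.60715002]
```

View pics/w1.png

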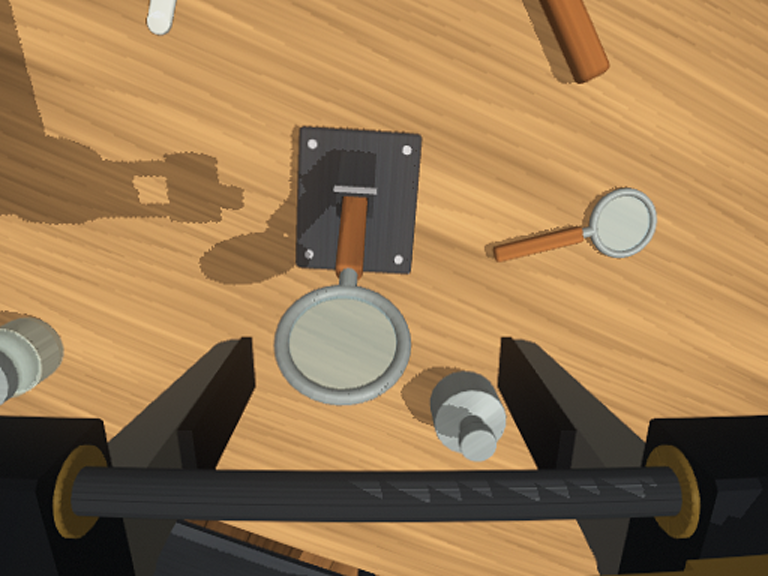

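The wrist view shows the handle at (350,235), the lens at (342,345) and the sleeve at (355,190). Nothing stands between the jaws and the handle. I'll align at height first.

```bash
python3 pl.py '[((.562,.228,.30),199.5)]'
```

```text
t 2.75 pos [0.561  0.2463 0.3291] yaw -156.66 tilt 0.41 w 0.0917 F [-0.3  0.2  0.2] q [ 0.41  0.27  1.55  0.01  1.33 -1.57]
rows needed 1
[[-1, 6.2, -17.4, 29.0, np.float64(0.067)]]
```

Emit:
play_rows --plan '[[[-1,6,-17,25,0.067],[-1,0,0,0,0]]]'

```text
t: 2.95
position: [0.5611, 0.2259, 0.304]
tool_rot: [-0.167, 0.986, 0.002, -0.003]
contact_force: [-0.9, 0.2, -0.5]
gripper_width: 0.092
```

```bash
python3 pl.py '[((.562,.228,.119),199.5)]'
```

```text
t 2.95 pos [0.5611 0.2259 0.304 ] yaw -160.83 tilt 0.4 w 0.092 F [-0.9  0.2 -0.5] q [ 0.38  0.27  1.6   0.    1.27 -1.53]
rows needed 5
[[-1, -0.5, 0.2, 37.0, np.float64(-0.001)], [-1, -0.5, 0.2, 37.0, np.float64(-0.001)], [-1, -0.5, 0.2, 37.0, np.float64(-0.001)], [-1, -0.5, 0.2, 37.0, np.float64(-0.001)], [-1, -0.5, 0.2, 37.0, np.float64(-0.001)]]
```

Emit:
play_rows --plan '[[[-1,-0.5,0.3,37,-0.005],[-1,-0.5,0.3,37,0],[-1,-0.5,0.3,37,0],[-1,0,0.3,25,0],[-1,0,0,0,0]]]'

```text
t: 3.45
position: [0.5632, 0.2258, 0.1711]
tool_rot: [-0.167, 0.986, 0.003, 0.001]
contact_force: [-0.3, -0.1, 0.4]
gripper_width: 0.0919
```

```bash
python3 pl.py '[((.562,.228,.119),199.5)]'
python3 - <<'E'
from h import *
v=snap('wrist'); save('w2.png',v[0],1.2)
E
```

```text
t 3.45 pos [0.5632 0.2258 0.1711] yaw -160.72 tilt 0.35 w 0.0919 F [-0.3 -0.1  0.4] q [ 0.38  0.4   1.74  0.01  1.01 -1.53]
rows needed 2
[[-1, 0.3, 1.1, 26.1, np.float64(-0.002)], [-1, 0.3, 1.1, 26.1, np.float64(-0.002)]]
```

View pics/w2.png

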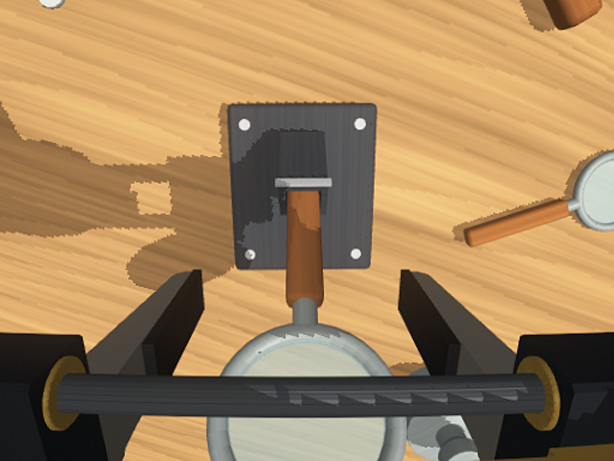

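The handle at (305,240) is centred between the jaws at (203) and (402). I'll check the cross rod at (300,397) for clearance from the lens before going down.

Run:
```python
from h import *
v=load('wrist'); M=np.array(robot.camera_info('wrist')['mount'])
for uv in [(250,318),(250,331),(250,343),(60,330),(60,290),(165,235),(140,300),(250,370),(255,345)]:
    d=v[1][uv[1],uv[0]]; q=rays([uv],v)[0]*d; print(uv,d.round(3),(M[:3,:3]@q+M[:3,3]).round(4))
C=cloud(v);hsv=cv2.cvtColor(v[0],cv2.COLOR_RGB2HSV); Mk=cv2.inRange(hsv,(3,110,40),(15,255,255))>0
P=C[Mk&(C[...,2]>.068)&(C[...,2]<.14)&(np.hypot(C[...,0]-.56,C[...,1]-.22)<.06)]
for lo in (.09,.1,.11): Q=P[(P[:,2]>lo)&(P[:,2]<lo+.01)]; print(len(Q),Q.mean(0))
```

```text
(250, 318) 0.08 [ 0.0272  0.0001 -0.0774]
(250, 331) 0.077 [ 0.0262  0.0001 -0.0808]
(250, 343) 0.076 [ 0.0237  0.0001 -0.082 ]
(60, 330) 0.077 [ 0.0257 -0.0457 -0.081 ]
(60, 290) 0.084 [ 0.031  -0.0497 -0.072 ]
(165, 235) 0.175 [ 0.0082 -0.0452  0.0162]
(140, 300) 0.135 [-0.0018 -0.0457 -0.028 ]
(250, 370) 0.168 [-0.0565 -0.     -0.0099]
(255, 345) 0.077 [ 0.0228  0.0013 -0.0817]
402 [0.54581454 0.2219504  0.09500378]
442 [0.55291304 0.22476832 0.10503167]
500 [0.56032075 0.22730983 0.11507826]
```

Emit:
play_rows --plan '[[[-1,0.5,1,26,0],[-1,0.5,1,26,0],[-1,0,0,0,0]]]'

```text
t: 3.8
position: [0.567, 0.2292, 0.1276]
tool_rot: [-0.167, 0.986, 0.004, 0.007]
contact_force: [-0.3, 1.5, 1.3]
gripper_width: 0.092
```

```bash
python3 pl.py '[((.562,.228,.119),199.5)]'
```

```text
t 3.8 pos [0.567  0.2292 0.1276] yaw -160.75 tilt 0.91 w 0.092 F [-0.3  1.5  1.3] q [ 0.38  0.45  1.77  0.01  0.91 -1.53]
rows needed 1
[[-1, 5.2, 0.5, 8.5, np.float64(-0.004)]]
```

Emit:
play_rows --plan '[[[-1,5,0.5,5,0],[-1,0,0,0,0]]]'

```text
t: 4.0
position: [0.5638, 0.2286, 0.1265]
tool_rot: [-0.167, 0.986, 0.005, 0.009]
contact_force: [-0.1, 0.3, -0.3]
gripper_width: 0.092
```

```bash
python3 pl.py '[((.562,.228,.119),199.5)]'
python3 - <<'E'
from h import *
v=snap('wrist'); v2=snap('scene'); 
save('w3.png',np.hstack([v[0],cv2.resize(v2[0][110:230,250:410],(512,384))]),.78)
E
```

```text
t 4.0 pos [0.5638 0.2286 0.1265] yaw -160.76 tilt 1.16 w 0.092 F [-0.1  0.3 -0.3] q [ 0.38  0.44  1.78  0.01  0.9  -1.53]
rows needed 1
[[-1, 2.1, 0.0, 7.4, np.float64(-0.004)]]
```

View pics/w3.png

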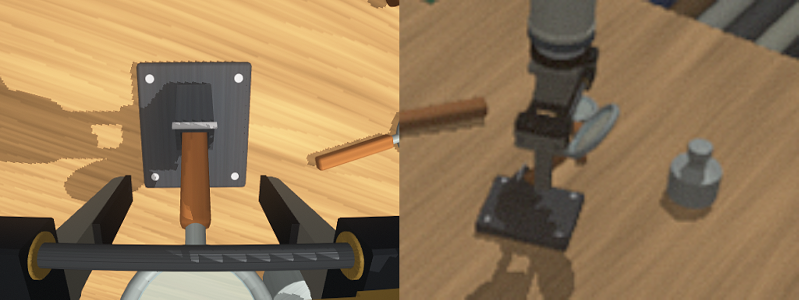

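Emit:
play_rows --plan '[[[-1,2,0,7,0]]]'

```text
t: 4.2
position: [0.5645, 0.2289, 0.1218]
tool_rot: [-0.167, 0.986, 0.005, 0.012]
contact_force: [-0.2, -0.4, -0.0]
gripper_width: 0.0915
```

```bash
python3 pl.py '[((.562,.228,.119),199.5)]'; python3 -c "
from h import *
o=robot.observe();print(Ro.from_quat(o['tool_rot']).as_matrix()[:,2],o['qd'].round(3),o['wrist_torque'],o['contact_force'])"
```

```text
t 4.2 pos [0.5645 0.2289 0.1218] yaw -160.75 tilt 1.47 w 0.0915 F [-0.2 -0.4 -0. ] q [ 0.38  0.45  1.78  0.01  0.88 -1.53]
rows needed 1
[[-1, 2.7, -0.1, 2.7, np.float64(-0.004)]]
[ 0.02116853  0.01438058 -0.99967249] [ 0.001  0.059  0.091 -0.    -0.163  0.   ] [ 0.03673289 -0.16315718 -0.0315767 ] [-0.17603883 -0.38608437 -0.02230823]
```

Emit:
play_rows --plan '[[[0.6,0,0,0,0],[1,0,0,0,0],[1,0,0,0,0],[1,0,0,0,0],[1,0,0,0,0],[1,0,0,0,0]]]' --squeeze 25

```text
t: 4.8
position: [0.5642, 0.2288, 0.1217]
tool_rot: [-0.167, 0.986, 0.005, 0.011]
contact_force: [-0.3, 0.4, -0.3]
gripper_width: 0.0463
```

```bash
python3 pl.py '[((.562,.228,.119),199.5)]'
```

```text
t 4.8 pos [0.5642 0.2288 0.1217] yaw -160.75 tilt 1.44 w 0.0463 F [-0.3  0.4 -0.3] q [ 0.38  0.45  1.78  0.01  0.88 -1.53]
rows needed 1
[[-1, 2.4, -0.1, 2.6, np.float64(-0.004)]]
```

Still closing.

Emit:
play_rows --plan '[[[1,0,0,0,0],[1,0,0,0,0],[1,0,0,0,0],[1,0,0,0,0],[1,0,0,0,0],[1,0,0,0,0]]]'

```text
t: 5.4
position: [0.5642, 0.2288, 0.1217]
tool_rot: [-0.167, 0.986, 0.005, 0.011]
contact_force: [-0.1, -0.7, -0.8]
gripper_width: 0.02
```

```bash
python3 pl.py '[((.562,.228,.119),199.5)]'
```

```text
t 5.4 pos [0.5642 0.2288 0.1217] yaw -160.75 tilt 1.43 w 0.02 F [-0.1 -0.7 -0.8] q [ 0.38  0.45  1.78  0.01  0.88 -1.53]
rows needed 1
[[-1, 2.4, -0.1, 2.6, np.float64(-0.004)]]
```

Emit:
play_rows --plan '[[[1,-9,0,-12,0],[1,-9,0,-12,0],[1,-9,0,-12,0]]]'

```text
t: 5.7
position: [0.5872, 0.2365, 0.1564]
tool_rot: [-0.167, 0.986, 0.005, 0.009]
contact_force: [0.1, 0.1, -2.2]
gripper_width: 0.0197
```

```bash
python3 pl.py '[((.5964,.2396,.173),199.5)]'
```

```text
t 5.7 pos [0.5872 0.2365 0.1564] yaw -160.75 tilt 1.15 w 0.0197 F [ 0.1  0.1 -2.2] q [ 0.38  0.44  1.7   0.01  0.98 -1.53]
rows needed 1
[[-1, -10.0, -0.0, -16.4, np.float64(-0.004)]]
```

Emit:
play_rows --plan '[[[1,-9,0,-12,0],[1,-9,0,-12,0],[1,-2,0,-20,0],[1,0,0,-20,0],[1,0,0,0,0]]]'

```text
t: 6.2
position: [0.6066, 0.2428, 0.223]
tool_rot: [-0.167, 0.986, 0.005, 0.009]
contact_force: [-0.2, 0.3, -1.5]
gripper_width: 0.0198
```

```bash
cat > pose.py <<'E'
from h import *
# handle/lens pose in scene & top views, near the tool
o=robot.observe(); p=np.array(o['position']); print('TCP',p.round(4),'t',o['t'])
R=Ro.from_quat(o['tool_rot']).as_matrix(); hd=-R[:,0]*[1,1,0]; hd/=np.linalg.norm(hd)
for n in('scene','top','wrist'):
    v=snap(n); C=cloud(v); rel=C-p; s=rel@hd; e=rel@np.cross([0,0,1],hd); z=rel[...,2]
    hsv=cv2.cvtColor(v[0],cv2.COLOR_RGB2HSV); W=cv2.inRange(hsv,(3,110,40),(15,255,255))>0
    ok=(v[1]>0)&(abs(e)<.055)
    for nm,m in(('handle',ok&W&(abs(e)<.02)&(abs(s)<.12)&(z>-.12)&(z<.08)&(C[...,2]>.03)),('lens',ok&~W&(s>.042)&(s<.15)&(z>-.1)&(z<.15)&(C[...,2]>.06))):
        if m.sum()<20: print(n,nm,m.sum()); continue
        P=np.c_[s[m],e[m],z[m]]; c=P.mean(0); V=np.linalg.svd(P-c,full_matrices=False)[2]
        print(n,nm,m.sum(),'mean s,e,z',(c*1000).round(1),'min',(P.min(0)*1000).round(0),'max',(P.max(0)*1000).round(0),'V0',V[0].round(3),'V2',V[2].round(3))
E
python3 pose.py; python3 pl.py '[((.5964,.2396,.173),199.5)]'
```

```text
TCP [0.6066 0.2428 0.223 ] t 6.2
scene handle 107 mean s,e,z [-30.6 -10.  -50.5] min [-60. -19. -84.] max [19.  7.  4.] V0 [-0.639  0.021 -0.769] V2 [-0.579 -0.671  0.463]
scene lens 168 mean s,e,z [ 58.1 -11.4  62.2] min [ 42. -51.  38.] max [77. 40. 86.] V0 [ 0.053 -0.998  0.024] V2 [ 0.797  0.028 -0.603]
top handle 9
top lens 55 mean s,e,z [ 52.8 -37.5  57.5] min [ 43. -46.  42.] max [ 66. -30.  73.] V0 [-0.604 -0.151 -0.782] V2 [-0.789  0.246  0.563]
wrist handle 6152 mean s,e,z [-20.7   0.3 -28.5] min [-62. -13. -83.] max [16. 14. 72.] V0 [ 0.615 -0.006  0.788] V2 [-0.788  0.01   0.615]
wrist lens 0
t 6.35 pos [0.6047 0.2421 0.2195] yaw -160.75 tilt 0.86 w 0.0194 F [-0.3 -0.  -1.7] q [ 0.38  0.4   1.6   0.01  1.12 -1.53]
rows needed 2
[[-1, 4.7, 0.0, 23.2, np.float64(-0.002)], [-1, 4.7, 0.0, 23.2, np.float64(-0.002)]]
```

```bash
cat > arc.py <<'E'
import sys
from pl import *
b=float(sys.argv[1]); th=[float(x) for x in sys.argv[2:]]
h=np.array([.9426,.3338,0]); cor=np.array([.5306,.2170,.0795])
o=robot.observe(); R=Ro.from_quat(o['tool_rot']).as_matrix(); p=np.array(o['position'])
r=p-cor; print('t',o['t'],'a,dz axis mm',(r@h*1e3).round(1),((r[2]-.0136)*1e3).round(1),'e',(r@np.cross([0,0,1],h)*1e3).round(1),'F',o['contact_force'].round(1),'M',o['wrist_torque'].round(2),'w',o['gripper_width'].round(4),'tilt',np.degrees(np.arctan2(R[:,2]@h,-R[2,2])).round(2))
q=p
for t in np.radians(th):
    T=cor+h*(b*np.cos(t)-8*np.sin(t))*1e-3; T[2]+=.0136+(b*np.sin(t)+8*np.cos(t))*1e-3
    print([1,*(R.T@(T-q)*1e3).round(1).tolist(),0]); q=T
E
python3 arc.py 75 68 62 56 50 44
```

```text
Traceback (most recent call last):
  File "arc.py", line 6, in <module>
    r=p-cor; print('t',o['t'],'a,dz axis mm',(r@h*1e3).round(1),((r[2]-.0136)*1e3).round(1),'e',(r@np.cross([0,0,1],h)*1e3).round(1),'F',o['contact_force'].round(1),'M',o['wrist_torque'].round(2),'w',o['gripper_width'].round(4),'tilt',np.degrees(np.arctan2(R[:,2]@h,-R[2,2])).round(2))
                                                                                                                                                                                                        ^^^^^^^^^^^^^^^^^^^^^^^^
AttributeError: 'float' object has no attribute 'round'
```

```bash
sed -i "s/o\['gripper_width'\].round(4)/round(o['gripper_width'],4)/" arc.py; python3 arc.py 75 68 62 56 50 44
```

```text
t 6.35 a,dz axis mm 78.2 126.4 e -1.1 F [-0.3 -0.  -1.7] M [ 0.13 -0.11  0.05] w 0.0194 tilt 0.79
[1, 58.3, 0.5, 53.1, 0]
[1, -7.4, 0.0, 2.7, 0]
[1, -7.1, 0.0, 3.4, 0]
[1, -6.7, 0.0, 4.1, 0]
[1, -6.2, -0.0, 4.8, 0]
```

Emit:
play_rows --plan '[[[1,20,0.5,23,0],[1,20,0.5,20,0],[1,0,0,0,0]]]'

```text
t: 6.65
position: [0.5645, 0.2294, 0.1713]
tool_rot: [-0.167, 0.986, 0.004, 0.004]
contact_force: [0.3, -0.1, -0.5]
gripper_width: 0.0196
```

```bash
python3 arc.py 75 54 48 42 36 30 24 18 12
```

```text
t 6.65 a,dz axis mm 36.1 78.2 e 0.3 F [ 0.3 -0.1 -0.5] M [ 0.02 -0.09  0.02] w 0.0196 tilt 0.57
[1, -1.4, -0.4, 12.9, 0]
[1, -6.6, 0.0, 4.4, 0]
[1, -6.1, -0.0, 5.0, 0]
[1, -5.5, -0.0, 5.6, 0]
[1, -4.9, -0.0, 6.2, 0]
[1, -4.2, -0.0, 6.7, 0]
[1, -3.5, -0.0, 7.1, 0]
[1, -2.8, -0.0, 7.4, 0]
```

Emit:
play_rows --plan '[[[1,-2,0,12,0],[1,-7,0,4.5,0],[1,-6,0,5,0],[1,-5.5,0,5.5,0]]]'

```text
t: 7.05
position: [0.5859, 0.237, 0.1431]
tool_rot: [-0.167, 0.986, 0.004, 0.003]
contact_force: [-3.6, -0.5, 0.7]
gripper_width: 0.0196
```

```bash
python3 arc.py 75 36 30 24 18 12 6 0; python3 pose.py | grep -v top
```

```text
t 7.05 a,dz axis mm 58.8 50.0 e 0.4 F [-3.6 -0.5  0.7] M [-0.25  0.81  0.03] w 0.0196 tilt 0.41
[1, 2.8, -0.4, -0.6, 0]
[1, -4.9, -0.0, 6.2, 0]
[1, -4.3, -0.0, 6.6, 0]
[1, -3.5, -0.0, 7.1, 0]
[1, -2.8, -0.0, 7.4, 0]
[1, -2.0, -0.0, 7.6, 0]
[1, -1.2, -0.0, 7.8, 0]
TCP [0.5859 0.237  0.1431] t 7.05
scene handle 117 mean s,e,z [-41.3  -8.  -35.9] min [-80. -18. -65.] max [28.  9. 67.] V0 [-0.809  0.008 -0.588] V2 [-0.442 -0.668  0.598]
scene lens 272 mean s,e,z [68.7 -7.2 36.1] min [ 42. -52.  16.] max [99. 39. 61.] V0 [-0.118  0.991 -0.066] V2 [ 0.58   0.015 -0.815]
wrist handle 7421 mean s,e,z [-29.4   0.4 -22.1] min [-81. -10. -59.] max [15. 11. 75.] V0 [ 0.829 -0.004  0.56 ] V2 [ 0.56   0.008 -0.829]
wrist lens 1835 mean s,e,z [46.3  0.2 21.7] min [ 42. -20.  17.] max [51. 20. 26.] V0 [-0.001  1.     0.005] V2 [ 0.571  0.005 -0.821]
```

The pivot on the sleeve works, and the slope is now about 35°. I'll continue.

Emit:
play_rows --plan '[[[1,-3,0,6,0],[1,-4.5,0,6.5,0],[1,-4,0,7,0],[1,-3,0,7,0],[1,-2,0,7,0]]]'

```text
t: 7.7
position: [0.6043, 0.2437, 0.1092]
tool_rot: [-0.167, 0.986, 0.004, 0.005]
contact_force: [-0.5, -0.7, 2.0]
gripper_width: 0.0195
```

```bash
python3 arc.py 75 6 0;  python3 pose.py | grep -v top
```

```text
t 7.7 a,dz axis mm 78.4 16.1 e 0.5 F [-0.5 -0.7  2. ] M [-0.12  0.4  -0.  ] w 0.0195 tilt 0.68
[1, 4.7, -0.6, 0.3, 0]
[1, -1.2, -0.0, 7.8, 0]
TCP [0.6043 0.2437 0.1092] t 7.7
scene handle 123 mean s,e,z [-54.   -8.7 -16. ] min [-96. -20. -30.] max [17.  8. -2.] V0 [ 0.99  -0.076  0.116] V2 [ 0.132  0.275 -0.952]
scene lens 365 mean s,e,z [76.6 -5.6  0.1] min [ 42. -52. -10.] max [116.  42.  12.] V0 [-0.102  0.995 -0.015] V2 [ 0.163  0.002 -0.987]
wrist handle 9478 mean s,e,z [-43.1   0.4  -8.7] min [-96. -12. -61.] max [16. 14. 20.] V0 [ 0.991 -0.001  0.132] V2 [ 0.132  0.004 -0.991]
wrist lens 2830 mean s,e,z [64.1  0.2 -0.5] min [ 52. -23.  -3.] max [77. 24.  3.] V0 [ 0.    -1.    -0.007] V2 [ 0.123  0.007 -0.992]
```

Emit:
play_rows --plan '[[[1,1.5,0,6,0],[1,1,0,4,0],[1,0,0,0,0]]]'

```text
t: 8.15
position: [0.6037, 0.2436, 0.0998]
tool_rot: [-0.167, 0.986, 0.004, 0.008]
contact_force: [-0.1, 0.5, 0.9]
gripper_width: 0.02
```

```bash
python3 arc.py 75 6 0;  python3 pose.py | grep -v top
```

```text
t 8.15 a,dz axis mm 77.8 6.7 e 0.6 F [-0.1  0.5  0.9] M [-0.03  0.08 -0.  ] w 0.02 tilt 0.95
[1, 3.9, -0.6, -9.1, 0]
[1, -1.1, -0.0, 7.8, 0]
TCP [0.6037 0.2436 0.0998] t 8.15
scene handle 116 mean s,e,z [-57.2  -8.3  -9.4] min [-96. -18. -21.] max [29.  5. 71.] V0 [-0.994  0.095 -0.061] V2 [-0.101 -0.989  0.104]
scene lens 373 mean s,e,z [77.1 -5.5 -8.5] min [ 42. -51. -18.] max [117.  42.  -1.] V0 [-0.012  1.    -0.009] V2 [ 0.041 -0.008 -0.999]
wrist handle 9872 mean s,e,z [-45.    0.3  -3.6] min [-97. -12. -48.] max [17. 14. 14.] V0 [1.    0.    0.031] V2 [-0.031 -0.005  1.   ]
wrist lens 2834 mean s,e,z [71.1  0.3 -6.1] min [ 57. -24.  -8.] max [85. 25. -4.] V0 [-0.002 -1.    -0.006] V2 [ 0.027  0.006 -1.   ]
```

Emit:
play_rows --plan '[[[1,1,0,2,0],[1,0,0,0,0],[1,0,0,-15,0],[1,0,0,-30,0],[1,0,0,-30,0],[1,0,0,0,0]]]'

```text
t: 8.9
position: [0.6001, 0.2418, 0.1765]
tool_rot: [-0.167, 0.986, 0.004, 0.006]
contact_force: [-0.4, 1.1, -1.6]
gripper_width: 0.0196
```

```bash
python3 arc.py 75 0;  python3 pose.py
```

```text
t 8.9 a,dz axis mm 73.7 83.4 e 0.2 F [-0.4  1.1 -1.6] M [ 0.07 -0.14  0.02] w 0.0196 tilt 0.71
[1, -0.3, -0.6, 75.4, 0]
TCP [0.6001 0.2418 0.1765] t 8.9
scene handle 132 mean s,e,z [-55.   -8.7  -8.8] min [-95. -18. -21.] max [16.  6. -2.] V0 [ 0.998 -0.058 -0.011] V2 [ 0.012  0.383 -0.924]
scene lens 388 mean s,e,z [77.3 -6.  -9.6] min [ 42. -52. -18.] max [117.  43.  -2.] V0 [-0.01   1.     0.005] V2 [ 0.02   0.005 -1.   ]
top handle 0
top lens 89 mean s,e,z [ 80.2 -33.7  -9.4] min [ 43. -46. -14.] max [105. -22.  -3.] V0 [-0.983 -0.18  -0.027] V2 [-0.053  0.142  0.988]
wrist handle 10000 mean s,e,z [-46.7   0.3  -6.6] min [-98. -13. -29.] max [16. 14.  9.] V0 [1.    0.001 0.006] V2 [-0.006  0.005  1.   ]
wrist lens 2829 mean s,e,z [ 70.1   0.2 -11.6] min [ 56. -25. -13.] max [85. 25. -9.] V0 [ 0.001 -1.    -0.007] V2 [ 0.005  0.007 -1.   ]
```

```bash
python3 pl.py '[((.532,-.24,.19),199.2),dict(step=33,c=1)]'
```

```text
t 9.05 pos [0.5977 0.2408 0.1717] yaw -160.75 tilt 0.48 w 0.0197 F [ 0.1 -0.2 -1.4] q [ 0.38  0.45  1.65  0.01  1.03 -1.53]
rows needed 15
[[1, 14.7, -28.8, -1.5, np.float64(0.0)], [1, 14.7, -28.8, -1.5, np.float64(0.0)], [1, 14.7, -28.8, -1.5, np.float64(0.0)], [1, 14.7, -28.8, -1.5, np.float64(0.0)], [1, 14.7, -28.8, -1.5, np.float64(0.0)], [1, 14.7, -28.8, -1.5, np.float64(0.0)], [1, 14.7, -28.8, -1.5, np.float64(0.0)], [1, 14.7, -28.8, -1.5, np.float64(0.0)]]
```

Emit:
play_rows --plan '[[[1,7,-14,-4,0],[1,15,-29,-4,0],[1,15,-29,-3,0],[1,15,-29,-3,0],[1,15,-29,-2,0],[1,15,-29,-2,0],[1,15,-29,-2,0],[1,15,-29,-2,0]]]' --squeeze 40

```text
t: 9.85
position: [0.5543, -0.0132, 0.1843]
tool_rot: [-0.17, 0.985, 0.003, -0.006]
contact_force: [0.6, -0.4, -1.2]
gripper_width: 0.0197
```

```bash
python3 pl.py '[((.50,-.20,.20),199.2),dict(step=33,c=1)]'
```

```text
t 9.85 pos [ 0.5543 -0.0132  0.1843] yaw -160.41 tilt 0.78 w 0.0197 F [ 0.6 -0.4 -1.2] q [-0.03  0.31  1.83  0.    1.01 -1.94]
rows needed 6
[[1, 19.0, -26.3, -2.6, np.float64(0.001)], [1, 19.0, -26.3, -2.6, np.float64(0.001)], [1, 18.9, -26.3, -2.6, np.float64(0.001)], [1, 18.9, -26.3, -2.6, np.float64(0.001)], [1, 18.9, -26.4, -2.6, np.float64(0.001)], [1, 18.8, -26.4, -2.6, np.float64(0.001)]]
```

Emit:
play_rows --plan '[[[1,14,-29,-1,0],[1,14,-29,-1,0],[1,14,-29,-1,0],[1,14,-29,-1,0],[1,14,-29,-1,0],[1,14,-29,-1,0],[1,7,-15,0,0],[1,0,0,0,0]]]'

```text
t: 10.65
position: [0.5176, -0.2385, 0.183]
tool_rot: [-0.168, 0.986, 0.005, -0.014]
contact_force: [0.0, 0.1, -1.6]
gripper_width: 0.0195
```

Emit:
play_rows --plan '[[[1,0,0,0,0]]]'

```text
t: 10.75
position: [0.5163, -0.2387, 0.1822]
tool_rot: [-0.167, 0.986, 0.006, -0.015]
contact_force: [-0.1, -0.4, -1.5]
gripper_width: 0.0198
```

```bash
python3 pose.py; python3 pl.py '[((.532,-.24,.142),199.2),dict(step=33,c=1)]'
python3 - <<'E'
from h import *
v=load('scene');w=load('wrist')
save('f1.png',np.hstack([v[0][190:340,130:330],cv2.resize(w[0],(200,150))]),2)
E
```

```text
TCP [ 0.5163 -0.2387  0.1822] t 10.75
scene handle 54 mean s,e,z [-26.2  -4.7  -5.4] min [-97. -13. -20.] max [19.  9.  2.] V0 [ 1.     0.015 -0.027] V2 [-0.03   0.341 -0.94 ]
scene lens 636 mean s,e,z [ 77.5  -4.8 -11.7] min [ 42. -48. -18.] max [119.  41.  -4.] V0 [-0.061  0.998  0.013] V2 [-0.005  0.012 -1.   ]
top handle 0
top lens 471 mean s,e,z [ 84.2   8.4 -10.3] min [ 43. -37. -16.] max [121.  45.  -3.] V0 [-0.71   0.703  0.036] V2 [-0.004  0.047 -0.999]
wrist handle 9827 mean s,e,z [-44.9   0.8  -1. ] min [-96. -10. -23.] max [18. 11.  3.] V0 [ 1.     0.    -0.025] V2 [ 0.025 -0.019  1.   ]
wrist lens 2818 mean s,e,z [ 72.3   1.  -10.2] min [ 58. -23. -12.] max [87. 25. -8.] V0 [-0.002 -1.    -0.016] V2 [ 0.031 -0.016  0.999]
t 10.9 pos [ 0.5172 -0.2378  0.1827] yaw -160.68 tilt 1.77 w 0.0195 F [-0.1  0.1 -1. ] q [-0.43  0.34  1.79 -0.01  1.04 -2.33]
rows needed 2
[[1, -7.1, -3.8, 20.1, np.float64(0.001)], [1, -7.1, -3.8, 20.1, np.float64(0.001)]]
```

View pics/f1.png

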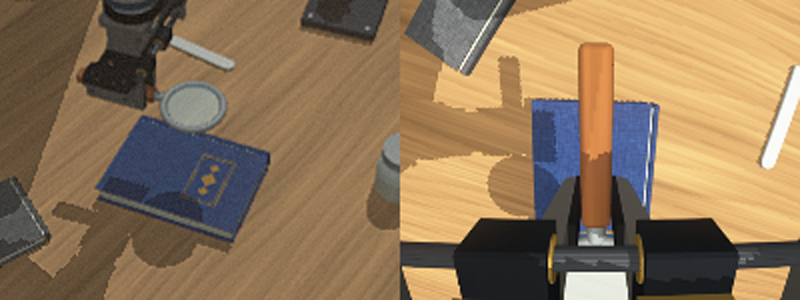

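```bash
cat > lens.py <<'E'
from h import *
o=robot.observe(); p=np.array(o['position']); R=Ro.from_quat(o['tool_rot']).as_matrix(); print('t',o['t'],'TCP',p.round(4),'tilt vec deg',np.degrees(R[:2,2]).round(2),'F',o['contact_force'].round(1),'w',round(o['gripper_width'],4))
h=-R[:,0]*[1,1,0]; h/=np.linalg.norm(h); e=np.cross([0,0,1],h)
pc=np.array([.606,-.2143])
for n in('scene','top'):
    v=snap(n); C=cloud(v); r=C-p; s=r@h
    m=((abs(r[...,2]+.011)<.012)&(s>.028)&(s<.14)&(abs(r@e)<.07)&(v[1]>0)).astype(np.uint8)
    k,l,st,c=cv2.connectedComponentsWithStats(m); i=1+np.argmax(st[1:,4]); m=(l==i).astype(np.uint8)
    P=C[m>0]; cc=P.mean(0); N=np.linalg.svd(P-cc)[2][2]; N*=np.sign(N[2])
    X=onplane(cv2.findContours(m,0,1)[0][0][:,0],v,p[2]-.0136)
    q=(X-p); sx=np.c_[q@h,q@e]; k2=sx[:,0]>.05
    (cx,cy),(a,b),_=cv2.fitEllipse((sx[k2]*1e3).astype(np.float32)); (ex,ey),er=cv2.minEnclosingCircle((sx[k2]*1e3).astype(np.float32))
    w=p+h*cx/1e3+e*cy/1e3
    print(n,st[i][4],'s,e fit',round(cx,1),round(cy,1),'diam',round(a,1),round(b,1),'minenc',round(ex,1),round(ey,1),round(er,1),'-> world',w[:2].round(4),'z top',cc[2].round(4),'tilt fwd/side deg',np.degrees([N@h,N@e]).round(1),'err to panel s,e',((pc-w[:2])@h[:2]*1e3).round(1),((pc-w[:2])@e[:2]*1e3).round(1))
# fresh panel in scene if visible
E
python3 lens.py; python3 m.py 2>/dev/null| grep -A2 scene
```

```text
t 10.9 TCP [ 0.5172 -0.2378  0.1827] tilt vec deg [-1.74  0.35] F [-0.1  0.1 -1. ] w 0.0195
scene 700 s,e fit 73.2 -2.1 diam 86.9 90.7 minenc 73.7 -1.1 47.1 -> world [ 0.5871 -0.2155] z top 0.1712 tilt fwd/side deg [ 1.8 -0.6] err to panel s,e 18.3 -5.1
top 469 s,e fit 85.9 7.2 diam 60.9 85.5 minenc 77.3 -0.5 44.6 -> world [ 0.5959 -0.2025] z top 0.1727 tilt fwd/side deg [ 0.  -2.5] err to panel s,e 5.7 -14.5
scene 182 bluepx [   8    8   87   58 2660]
 panel ((605.3527221679688, -215.52291870117188), (53.446659088134766, 84.80609893798828), 17.75946617126465) [ 0.60686031 -0.21773687]
 book ((569.9200439453125, -224.44300842285156), (212.66217041015625, 147.52639770507812), 17.478248596191406)
```

The lens is held level and short of the panel by about 19 mm in x. I'll come in and down.

Emit:
play_rows --plan '[[[1,-5,-2,10,0],[1,-5,-2,10,0],[1,-5,-1.5,10,0],[1,-4,-1,9,0],[1,0,0,0,0],[1,0,0,0,0]]]'

```text
t: 11.6
position: [0.5388, -0.2349, 0.1386]
tool_rot: [-0.17, 0.985, 0.006, -0.015]
contact_force: [0.4, -0.7, -1.0]
gripper_width: 0.0199
```

```bash
python3 lens.py; python3 pose.py | grep wrist
```

```text
t 11.6 TCP [ 0.5388 -0.2349  0.1386] tilt vec deg [-1.77  0.37] F [ 0.4 -0.7 -1. ] w 0.0199
scene 696 s,e fit 72.3 -1.6 diam 87.7 92.7 minenc 73.3 -1.3 46.8 -> world [ 0.6075 -0.2122] z top 0.1271 tilt fwd/side deg [ 2.  -0.6] err to panel s,e -2.1 -1.5
top 397 s,e fit 86.5 9.5 diam 56.7 84.3 minenc 79.1 2.1 43.9 -> world [ 0.6171 -0.197 ] z top 0.1284 tilt fwd/side deg [-0.5 -3. ] err to panel s,e -16.3 -12.6
wrist handle 9823 mean s,e,z [-45.4   0.2  -0.7] min [-96. -11. -23.] max [17. 10.  3.] V0 [ 1.    -0.002 -0.024] V2 [ 0.024 -0.017  1.   ]
wrist lens 2819 mean s,e,z [71.8  0.2 -9.8] min [ 57. -24. -12.] max [86. 25. -8.] V0 [-0.002 -1.    -0.017] V2 [ 0.03  -0.017  0.999]
```

Emit:
play_rows --plan '[[[1,3,-3,-6,0],[1,0,0,0,0],[1,0,0,0,0]]]'

```text
t: 12.15
position: [0.5374, -0.2399, 0.1473]
tool_rot: [-0.169, 0.985, 0.005, -0.013]
contact_force: [0.0, -0.4, -1.6]
gripper_width: 0.0194
```

```bash
python3 lens.py; python3 pose.py | grep wrist; python3 lens.py | head -2
python3 - <<'E'
from h import *
v=load('scene');save('f2.png',v[0][190:340,130:330],3)
E
```

```text
t 12.15 TCP [ 0.5374 -0.2399  0.1473] tilt vec deg [-1.6   0.29] F [ 0.  -0.4 -1.6] w 0.0194
scene 700 s,e fit 72.7 -1.9 diam 86.5 92.0 minenc 74.1 -1.6 46.6 -> world [ 0.6066 -0.2174] z top 0.1359 tilt fwd/side deg [ 1.8 -0.6] err to panel s,e 0.5 3.1
top 420 s,e fit 86.7 8.2 diam 58.9 84.8 minenc 80.3 1.9 44.0 -> world [ 0.6163 -0.2032] z top 0.1373 tilt fwd/side deg [ 0.3 -2.3] err to panel s,e -13.4 -7.0
wrist handle 9824 mean s,e,z [-45.7   0.6  -1.6] min [-97. -10. -25.] max [17. 11.  2.] V0 [ 1.    -0.001 -0.023] V2 [ 0.023 -0.017  1.   ]
wrist lens 2816 mean s,e,z [ 71.6   0.6 -10.6] min [ 57. -24. -12.] max [86. 25. -8.] V0 [-0.003 -1.    -0.014] V2 [ 0.028 -0.014  1.   ]
t 12.4 TCP [ 0.5373 -0.2396  0.1468] tilt vec deg [-1.64  0.3 ] F [-0.3  0.1 -0.9] w 0.0197
scene 703 s,e fit 72.8 -1.9 diam 86.4 92.0 minenc 73.1 -2.0 46.6 -> world [ 0.6065 -0.2171] z top 0.1355 tilt fwd/side deg [ 1.5 -0.5] err to panel s,e 0.4 2.8
```

View pics/f2.png

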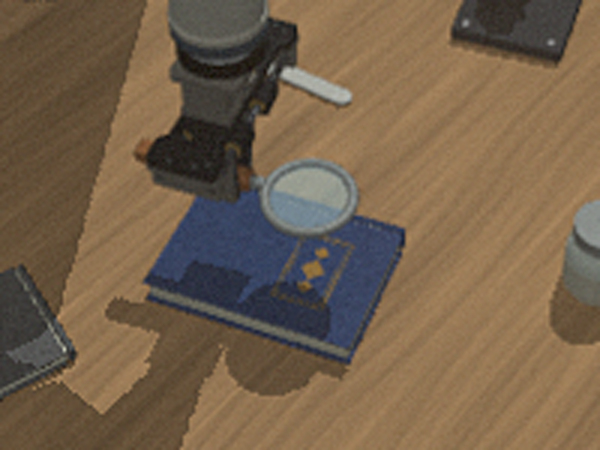

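```bash
python3 -c "
from bench import robot
o=robot.observe();print(o['t'],o['qd'].round(3),o['position']);print(robot.finish_job())"
```

```text
12.5 [ 0.001 -0.001 -0.001  0.     0.002  0.002] [ 0.53731993 -0.23959215  0.14673437]
the job is handed in; nothing more can be done
None
```

I drew the middle-sized magnifier out of its stand and handed the job in at 12.5 s, holding it over the stamped panel. To level it, I turned the handle in the jaws by pressing its butt end on the fixed sleeve's top edge, because the tool can only point down.

Last checks, with the arm at rest:
- **Centring:** the lens was about 2 mm from the panel centre, by the scene camera and by the arm's own position.
- **Height:** the lens centre was about 103 mm above the cover.
- **Level:** the lens was tilted about 1.5–2° forward and 0.5–1° sideways. The tool had drifted 1.7° off vertical, and I did not correct that.
- **Grip:** the jaws read about 19.5 mm on the 20 mm handle, at a 40 N squeeze.
- **Book:** a re-measure just before the final approach put it where it started. The measured forces stayed under 4 N throughout.

The top camera's lens fit disagreed by 13–15 mm. The gripper partly hid the lens from it, so I did not use that reading. I did not re-measure the other objects afterwards, though nothing suggested contact with them.

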